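# Fetch the level from under the tool-case trays

### The job

The spirit level lies at the bottom of the open tool case, under the three lift-out trays. Lift the trays out and set all three down on the rubber bench mat, then take the level out and stand it on its sole in the middle of the terminal box's lid, lengthways along the box. Then put every tray back, fully down in the same seat of the case that it came from; keep the trays upright, set things down rather than dropping them, and leave the cordless driver, the spare battery and the roll of tape where they are.

Things in the scene. Friction and masses are not known exactly. Their poses are not given: they have to be found in the camera images.
- tray_sockets_mid (a point): Grey lift-out tray with two rows of round steel sockets; 64 (x) x 150 (y) mm, walls 22 mm, 0.35 kg. A fixed handle bar over its middle, 14 (x) x 92 (y) x 20 mm, makes it 70 mm high; the contents are fixed, at most 36 mm high. Point: its middle, 35 mm above the underside; the handle bar's middle is 25 mm above this. z up. At the start in a seat of the tool case, x along the case's x.
- tray_bits_mid (a point): Grey lift-out tray with four rows of thin upright steel bits; 64 (x) x 150 (y) mm, walls 22 mm, 0.35 kg. A fixed handle bar over its middle, 14 (x) x 92 (y) x 20 mm, makes it 70 mm high; the contents are fixed, at most 36 mm high. Point: its middle, 35 mm above the underside; the handle bar's middle is 25 mm above this. z up. At the start in a seat of the tool case, x along the case's x.
- tray_terminals_mid (a point): Grey lift-out tray with two rows of white oblong terminal blocks; 64 (x) x 150 (y) mm, walls 22 mm, 0.35 kg. A fixed handle bar over its middle, 14 (x) x 92 (y) x 20 mm, makes it 70 mm high; the contents are fixed, at most 36 mm high. Point: its middle, 35 mm above the underside; the handle bar's middle is 25 mm above this. z up. At the start in a seat of the tool case, x along the case's x.
- level_mid (a point): Aluminium spirit level with black end caps, 280 (x) x 20 (y) x 44 (z) mm, 0.28 kg, standing on its 20 mm wide sole on the floor of the tool case, lengthways, crossing under all three trays and seen in the gaps between them. Point: its middle, 22 mm above the sole; z up.
- tool_case: Fixed black open case, 322 (x) x 182 (y) x 72 mm, walls 6. Origin: centre of underside, z up. Inner floor at z 6 mm; a ledge 20 mm wide along each long wall, top at z 52 (well between: 130 mm). Tray seats centred at x -100, 0, +100 mm, y 0: a tray's underside rests on the ledges with 8 mm play or more all round; lands 16 mm wide and 5 mm high at x -50 and +50 part the seats.
- bench_mat: Dark rubber mat, fixed flat on the bench, 300 (x) x 200 (y) x 3 mm. Origin: centre of the underside; top 3 mm above it. The side area for the trays: there is room for three in a row along its x, each with its y along the mat's y.
- terminal_box: Grey steel terminal box with a flat white screwed-on lid and three black cable glands on the -x end, fixed, 300 (x) x 150 (y) x 80 (z) mm without glands. Origin: centre of the underside; the lid's top is 80 mm above it. x runs along its length.
- impact_driver: Red and black cordless driver standing on its battery foot, 112 x 74 mm foot, 207 mm tall, loose. Origin: centre of the foot's underside. To be left alone.
- battery_pack: Spare black battery pack, 118 x 75 x 62 mm, loose. Origin: centre of the underside. To be left alone.
- tape_roll: Roll of black tape lying flat, 66 mm across, 19 mm high, loose. Origin: centre of the underside. To be left alone.

How it is judged:
By the outcome, as a careful person would: the job done as asked, in the order asked, and still so for the second after the job is handed in, with the robot touching nothing.
It also fails if it takes over 147 s, if anything falls off the work surface, if the arm or the gripper's body presses on something with over 40 N, if the wrist force passes 120 N, or if a joint passes its speed limit or range.

### The arm

A 7-joint arm with a two-finger parallel gripper is mounted at the origin on the work surface. World frame = base frame: x ahead of the robot, y to its left, z up, the work surface at z = 0. Lengths are in mm, angles in rad, forces in N, time in s.
With the tool pointing down it reaches from about 400 to 850 mm from the base axis. Payload 4.5 kg.
Tool frame: the origin (TCP) lies at the very end of the fingers, on their centre line; the grasp point (between the pads) lies 19 mm behind it; z points along the fingers, y is the line along which they close (so a half turn about z gives the same grasp; the last joint's range is limited). The gripper opens to 85 mm and grips with 20 to 120 N. Pads are 22 mm wide; open, the fingers measure 114 mm over their backs; the gripper's body (76 mm by 85 mm) begins 54 mm behind the grasp point. The pads swing forward as they close: fully open they stand 13 mm farther back than shut.
Start: joints at [-1.276, 0.689, -0.195, 1.565, 0.157, 0.902, -0.215], TCP at [161.138, 603.895, 231.317] pointing down, gripper open.
Joint ranges: [-3.01, 3.01], [-0.46, 2.08], [-1.47, 1.51], [0.13, 2.56], [-1, 4.14], [0.04, 2.09], [-2.66, 2.66]. Speed limits (rad/s): [2.57, 2.57, 3.14, 3.14, 3.14, 3.14, 3.14].

### API

Orientations are given as a 3x3 rotation matrix whose columns are the frame's x, y, z axes.
In Python, from cell import movep, line_to, movej, command_gripper, hold, inverse_kinematics, observe, capture, Unreachable, job_done gives the robot as it stands. Calls block until the motion is done:
- movep(position, orientation): joint-space move of the TCP to a pose.
- line_to(position, attitude=None, max_speed=150): straight line of the TCP; attitude=None keeps the orientation; max_speed is the mean speed in mm/s.
- movej(angles): joint-space move.
- command_gripper(opening, grip_force=None): opening from 0.0 (shut) to 1.0 (fully open); grip_force is the grip in N (None keeps the last); returns when the fingers have stopped.
- hold(seconds).
- inverse_kinematics(position, orientation): joint angles nearest the present ones, or None.
- observe(): the state.
- capture(name): name is "scene" or "top" or "wrist"; returns a dict with "img" (420x560x3 uint8, red, green, blue), "fx", "fy", "cx", "cy" (pixels), "D" ([k1, k2, p1, p2, k3] as OpenCV has them; the pictures are not rectified), "rvec" (rotation vector, rad) and "tvec" (3), from world to camera coordinates, as OpenCV has them. Camera axes: x right, y down, z forward; pixel columns grow to the right and rows downward; lengths in mm; the calibration is good to about 2 mm. A picture is of the moment at which its call begins. There is no depth.
A pose or a line that the arm cannot do raises Unreachable and nothing moves.
- job_done(): hands the job in; it is judged then, once.
The state is a dict: "time": time; "joint_positions": joint angles; "qvel": joint speeds; "effort": joint torques, N m; "eef_pos": TCP position; "ee_rot": TCP orientation; "wrist_force": force on the tool from outside, world axes, zero at the start; "ft_torque": the same for the moment, N m; "gripper_width": opening from 0.0 (shut) to 1.0 (fully open); "gripper_force": force on a finger pad.
Only numpy, scipy, OpenCV 4.12 (cv2) and the standard library are available. Lean on these libraries where they do the work, as an engineer would, in place of code of your own. Each camera call takes 0.05 s, during which the arm holds its last target. There are 200 camera calls.

## Working session

There is one attempt and no reset: what is moved stays moved. The work goes in short steps, each a Python script; the robot and the scene stay as the last script left them, time stands still between calls to the robot, and variables do not carry over. Pictures are saved under pics/ and viewed, at most 14 in all, crops included, and the job is handed in when it is done.

```bash
ls; mkdir -p pics
python3 - <<'E'
from cell import *
import cv2,pickle
d={}
for n in("scene","top","wrist"):
    c=capture(n);d[n]=c;cv2.imwrite(f"pics/{n}0.png",c["img"][:,:,::-1])
    print(n,c["fx"],c["D"],c["rvec"],c["tvec"])
pickle.dump(d,open("c0.pkl","wb"))
o=observe();print(o["time"],o["ee_rot"],o["wrist_force"])
E
```

```text
pics
scene 459.8723049140075 [-0.02942258  0.          0.          0.          0.        ] [ 2.29160771  0.57335552 -0.23712825] [-498.42029445 -130.16924932 1607.19186121]
top 496.36882112693127 [-0.08557609  0.          0.          0.          0.        ] [ 2.09387909 -2.14091773  0.20312468] [  10.43466728  581.09292819 1621.21728793]
wrist 367.09316603471774 [0.00087134 0.         0.         0.         0.        ] [-2.30527156 -1.77068456 -0.24826129] [-623.70611038  -36.18791615  379.86114728]
0.15 [[-9.66183558e-01  2.57855137e-01 -2.46648650e-04]
 [ 2.57855229e-01  9.66182592e-01 -1.37102968e-03]
 [-1.15219414e-04 -1.38826598e-03 -9.99999030e-01]] [-0.35012148 -0.76706338 -0.03932588]
```

View pics/top0.png

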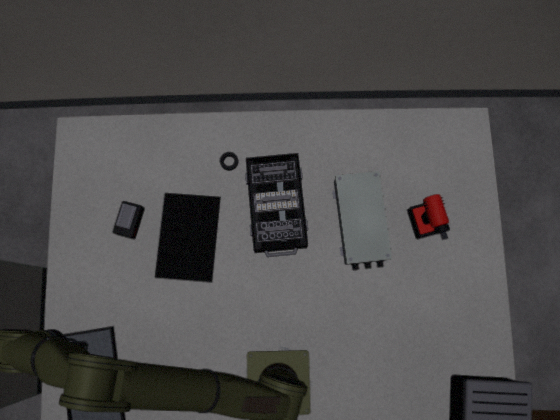

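View pics/scene0.png

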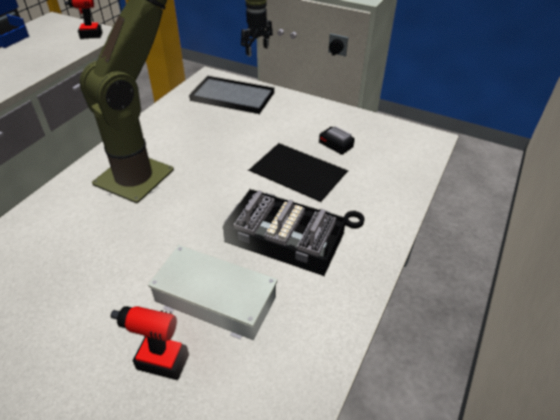

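```bash
cat > h.py <<'E'
from cell import *
import numpy as np, cv2
def cam(c):
    K=np.array([[c["fx"],0,c["cx"]],[0,c["fy"],c["cy"]],[0,0,1.]]);R=cv2.Rodrigues(np.array(c["rvec"],float))[0]
    return K,np.array(c["D"],float),R,-R.T@np.array(c["tvec"],float).ravel()
def ray(c,px,z):
    K,D,R,C=cam(c)
    n=cv2.undistortPoints(np.array(px,float).reshape(-1,1,2),K,D).reshape(-1,2)
    d=np.c_[n,np.ones(len(n))]@R
    return C+d*((z-C[2])/d[:,2])[:,None]
def proj(c,P):
    K,D,R,C=cam(c)
    return cv2.projectPoints(np.array(P,float).reshape(-1,1,3),np.array(c["rvec"],float),np.array(c["tvec"],float),K,D)[0].reshape(-1,2)
def rect(P): # long-axis centre, sizes, yaw in (-90,90]
    (x,y),(w,h),a=cv2.minAreaRect(P[:,:2].astype(np.float32))
    if w<h:w,h,a=h,w,a+90
    return np.round([x,y,w,h,(a+90)%180-90],1)
def rot(yaw): # tool down, tool y axis at angle yaw (rad)
    y=np.array([np.cos(yaw),np.sin(yaw),0]);z=np.array([0,0,-1.]);return np.c_[np.cross(y,z),y,z]
E
python3 - <<'E'
from h import *
import pickle
d=pickle.load(open("c0.pkl","rb"));c=d["top"];img=c["img"]
g=img.max(2);m=(g<60).astype(np.uint8)
m[:, :140]=0;m[:,320:]=0;m[:145]=0;m[300:]=0
for k in cv2.findContours(m,cv2.RETR_EXTERNAL,cv2.CHAIN_APPROX_NONE)[0]:
    if cv2.contourArea(k)>150:
        for z in(3,72):print(cv2.boundingRect(k),z,rect(ray(c,k,z)))
print(ray(c,[(335,176),(380,172),(390,262),(345,265)],80).round())
w=d["wrist"];C=cam(w)[3];R=cam(w)[2];print("wristcam",C,R[2]); o=observe();print("cam in tool",np.array(o["ee_rot"]).T@(C-o["eef_pos"]),np.array(o["ee_rot"]).T@R.T)
for p in([560,220],[460,70],[560,-150]):
  print(p,inverse_kinematics([p[0],p[1],330],rot(0)),inverse_kinematics([p[0],p[1],330],rot(np.pi)))
E
```

```text
(155, 193, 66, 89) 3 [493.8 304.6 298.7 198.6  -5.7]
(155, 193, 66, 89) 72 [484.1 292.  286.6 190.6  -5.7]
(246, 153, 62, 100) 3 [608.6  -4.1 343.1 192.4   3.9]
(246, 153, 62, 100) 72 [594.3  -4.1 329.2 184.5   3.9]
(220, 152, 18, 19) 3 [ 7.610e+02  1.615e+02  6.690e+01  6.080e+01 -3.000e-01]
(220, 152, 18, 19) 72 [ 7.406e+02  1.548e+02  6.420e+01  5.830e+01 -3.000e-01]
[[ 677. -206.   80.]
 [ 688. -359.   80.]
 [ 383. -373.   80.]
 [ 377. -225.   80.]]
wristcam [ 92.91096614 621.58953482 373.64069797] [ 0.26773362 -0.07366618 -0.96067268]
cam in tool [  70.55130637   -0.18512026 -142.97004367] [[-3.23729434e-04 -9.60706995e-01 -2.77564342e-01]
 [ 9.99999671e-01 -1.04443961e-04 -8.04819819e-04]
 [ 7.44206111e-04 -2.77564512e-01  9.60706713e-01]]
[560, 220] [-0.53059045  0.55703006  0.13944422  1.51404435 -0.08357648  1.07634785
 -0.37227928] [-0.03307553  0.64095805 -0.77204641  1.48595664  0.46333018  1.2036308
  2.26838512]
[460, 70] [-0.33373216  0.34945611  0.118579    1.89328416 -0.05165951  0.90176282
 -0.19020085] [ 0.26555312  0.42247104 -0.75812687  1.86596373  0.34436307  0.98822761
  2.49996789]
[560, -150] [ 0.03631595  0.52978763  0.24716683  1.58415456 -0.14339647  1.04549331
  0.32298628] [-0.40483215  0.84766409  1.30549403  1.60568757 -0.83545129  1.34944705
 -2.12713823]
```

Run:
```python
from h import *
import pickle
d={}
for n,p in(("box",(531,-240,330)),("case",(590,45,330))):
    movep(p,rot(0));hold(.3);c=capture("wrist");d[n]=c;cv2.imwrite(f"pics/{n}1.png",c["img"][:,:,::-1]);o=observe();print(o["time"],o["eef_pos"])
pickle.dump(d,open("c1.pkl","wb"))
```

```text
3.7417 [ 531.04210554 -239.86918959  329.9786559 ]
5.2083 [590.02716116  44.15520502 330.08212639]
```

View pics/box1.png

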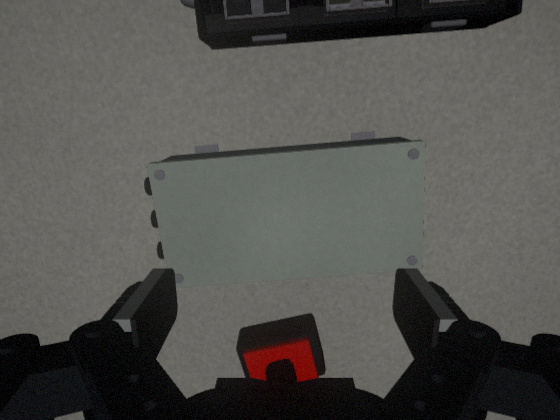

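View pics/case1.png

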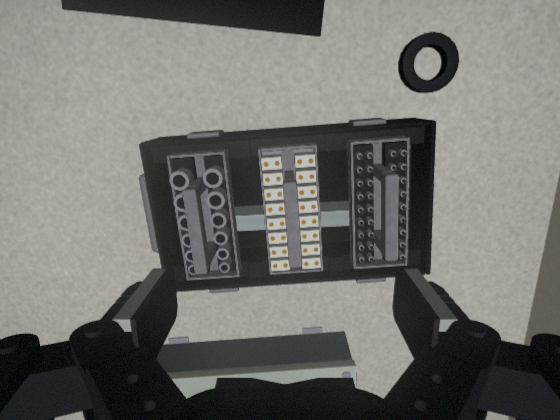

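Run:
```python
from h import *
import pickle
d=pickle.load(open("c1.pkl","rb"))
c=d["case"]["img"][110:300,135:445,::-1]
cv2.imwrite("pics/case1z.png",cv2.resize(np.clip(c*1.6,0,255).astype(np.uint8),None,fx=2.5,fy=2.5,interpolation=cv2.INTER_CUBIC))
b=d["box"]
P=ray(b,[(160,175),(413,154),(412,260),(180,279)],80);print(P.round(1),P.mean(0))
P=ray(b,[(151,164),(424,142),(424,271),(170,286)],80);print(P.round(1),rect(P))
g=b["img"].astype(int);m=((g[...,1]-g[...,0]>4)&(g.mean(2)>80)).astype(np.uint8)
m=cv2.morphologyEx(m,cv2.MORPH_OPEN,np.ones((7,7)))
k=max(cv2.findContours(m,cv2.RETR_EXTERNAL,cv2.CHAIN_APPROX_NONE)[0],key=cv2.contourArea);print(cv2.boundingRect(k),rect(ray(b,k,80)))
```

```text
[[ 395.5 -245.7   80. ]
 [ 668.1 -222.9   80. ]
 [ 678.9 -345.9   80. ]
 [ 407.4 -370.3   80. ]] [ 537.46005668 -296.20059946   80.        ]
[[ 386.9 -233.7   80. ]
 [ 678.5 -210.2   80. ]
 [ 694.3 -359.9   80. ]
 [ 394.8 -379.4   80. ]] [ 539.6 -294.6  300.2  150.4    3.7]Traceback (most recent call last):
  File "<stdin>", line 11, in <module>
ValueError: max() iterable argument is empty
```

View pics/case1z.png

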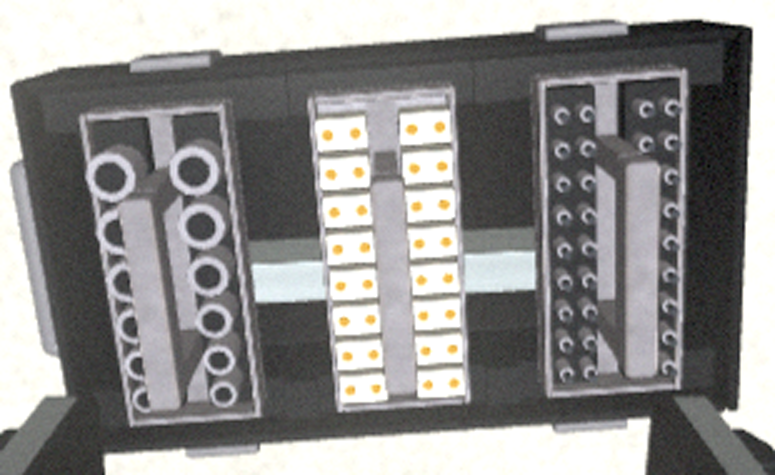

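Run:
```python
from h import *
import pickle
c=pickle.load(open("c1.pkl","rb"))["case"]
def f(q,z):return ray(c,np.array(q)/2.5+[135,110],z)
def s(n,q,z):
    P=f(q,z);a=[P[1]-P[0],P[2]-P[3],P[1]-P[2],P[0]-P[3]]
    print(n,P.mean(0).round(1),[round(np.linalg.norm(v)) for v in a],[round(float(np.degrees(np.arctan2(v[1],v[0]))),1) for v in a])
s("S",[(82,113),(226,101),(262,412),(134,425)],74)
s("T",[(311,96),(455,87),(470,402),(339,410)],74)
s("B",[(536,81),(687,70),(685,388),(548,395)],74)
s("Sh",[(119,196),(161,195),(188,405),(150,408)],122)
s("Th",[(371,180),(404,180),(415,396),(388,398)],122)
s("Bh",[(615,165),(658,162),(657,375),(626,376)],122)
s("case",[(12,88),(750,32),(738,410),(75,455)],72)
s("L",[(250,264),(535,251),(535,287),(250,303)],50)
```

```text
S [499.8 -13.1  74. ] [63, 62, 148, 150] [4.6, 6.2, 93.9, 94.3]
T [598.9  -6.7  74. ] [62, 63, 149, 149] [3.4, 3.7, 94.0, 93.9]
B [6.983e+02 2.000e-01 7.400e+01] [65, 65, 149, 148] [4.0, 3.1, 94.9, 94.9]
Sh [500.8 -12.3 122. ] [17, 16, 90, 91] [1.3, 4.8, 93.4, 93.6]
Th [598.1  -7.3 122. ] [13, 11, 92, 93] [-0.1, 4.5, 93.2, 94.2]
Bh [6.963e+02 6.000e-01 1.220e+02] [17, 13, 90, 90] [3.9, 1.9, 94.5, 97.0]
case [597.8  -7.8  72. ] [318, 321, 178, 178] [4.1, 4.2, 94.5, 93.5]
L [598.5 -24.1  50. ] [137, 139, 18, 20] [2.6, 3.3, 92.7, 87.7]
```

```bash
cat >> h.py <<'E'
r=np.radians
CASE=np.array([598.5,-7]);MAT=np.array([494,304.8]);MY=r(-5.7)
def matp(k):return MAT+100*k*np.array([np.cos(MY),np.sin(MY)])
TR={"S":((500.2,-12.8),r(4.1),-1),"T":((598.5,-7),r(4),0),"B":((697.5,.4),r(4.3),1)}
def fz():return np.array(observe()["wrist_force"])[2]
def touch(xy,z,R,df=4,span=5):
    """slow descent from z+2 until the contact force rises; returns TCP z"""
    line_to([*xy,z+2],R,60);hold(.1);f0=fz()
    for s in np.arange(z+1.5,z-span,-.5):
        line_to([*xy,s],R,20)
        if abs(fz()-f0)>df:break
    return s
def pick(xy,yaw,z,up,op=.5,force=60):
    R=rot(yaw);command_gripper(op);line_to([*xy,up],R,350);line_to([*xy,z],R,150)
    command_gripper(0,force);o=observe();line_to([*xy,up],R,150)
    print("pick",o["time"],"width",o["gripper_width"],observe()["gripper_width"],"held Fz",fz())
def place(xy,yaw,z,up,op=.5,df=4):
    R=rot(yaw);line_to([*xy,up],R,300);line_to([*xy,z+12],R,200)
    s=touch(xy,z,R,df);command_gripper(op);line_to([*xy,up],R,250)
    print("placed at z",s,"expected",z,"t",observe()["time"])
    return s
E
python3 - <<'E'
from h import *
xy,yaw,k=TR["B"]
pick(xy,yaw,94,205)
place(matp(k),MY,45,160)
c=capture("wrist");cv2.imwrite("pics/m1.png",c["img"][:,:,::-1])
E
```

```text
pick 7.6 width 0.1536362325819848 0.15101278322163011 held Fz -3.8523921371821785
placed at z 46.0 expected 45 t 12.275
```

View pics/m1.png

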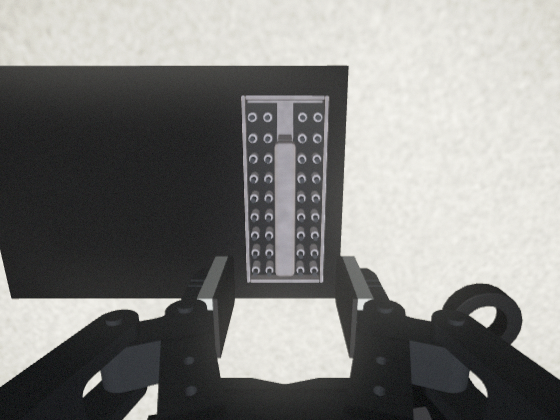

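Run:
```python
from h import *
import pickle
for n in "TS":
    xy,yaw,k=TR[n]
    pick(xy,yaw,94,205)
    place(matp(k),MY,45,160)
c=capture("wrist");cv2.imwrite("pics/m2.png",c["img"][:,:,::-1])
line_to([598,45,300],rot(r(4)),350);hold(.3)
c=capture("wrist");pickle.dump(c,open("c2.pkl","wb"));cv2.imwrite("pics/lev.png",cv2.resize(np.clip(c["img"][60:340,100:480,::-1]*1.5,0,255).astype(np.uint8),None,fx=2,fy=2,interpolation=cv2.INTER_CUBIC))
```

```text
pick 14.825 width 0.1569588079053505 0.15075247081374404 held Fz -3.0899422464334854
placed at z 45.5 expected 45 t 19.8083
pick 22.35 width 0.15040411931373063 0.1474361166220459 held Fz -2.651711576951161
placed at z 45.0 expected 45 t 27.6333
```

View pics/m2.png

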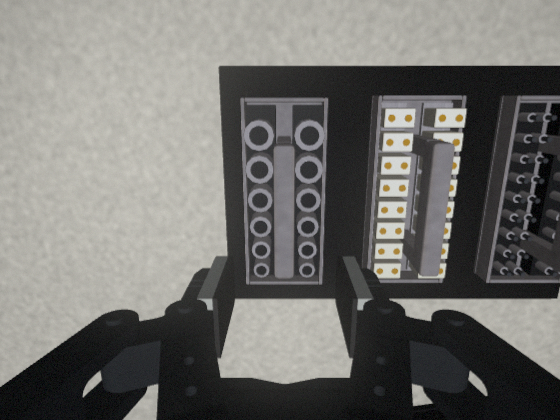

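View pics/lev.png

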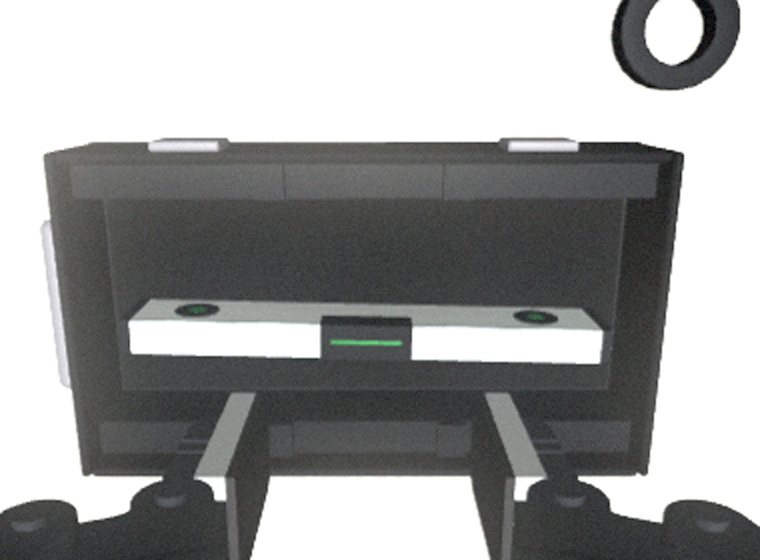

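Run:
```python
from h import *
import pickle
c=pickle.load(open("c2.pkl","rb"))
P=ray(c,np.array([(129,319),(603,328),(603,363),(131,355),(321,318),(411,319),(411,360),(321,359)])/2+[100,60],50)
print(P.round(1),P[:4].mean(0),P[4:].mean(0));d=P[1]-P[0],P[2]-P[3],P[0]-P[3],P[1]-P[2]
print([(np.linalg.norm(v),np.degrees(np.arctan2(v[1],v[0]))) for v in d])
Q=ray(c,np.array([(45,155),(684,155),(648,473),(83,473)])/2+[100,60],72);print(Q.round(1),Q.mean(0),rect(Q))
a=P[:4].mean(0)[:2];y=r(3)+np.pi/2
b=np.array([538,-296]);
for n,p,yy in(("L",a,y),("B",b,r(5)+np.pi/2)):
  for s in(0,np.pi):print(n,s,inverse_kinematics([*p,200],rot(yy-s)))
```

```text
[[466.4 -20.   50. ]
 [732.9  -6.3  50. ]
 [736.3 -27.2  50. ]
 [467.1 -41.6  50. ]
 [574.  -11.7  50. ]
 [624.5  -8.7  50. ]
 [626.7 -33.2  50. ]
 [575.3 -36.3  50. ]] [600.69446285 -23.78203941  50.        ] [600.13562362 -22.4917191   50.        ]
[(np.float64(266.89383921319154), np.float64(2.9369332545939297)), (np.float64(269.56725128230727), np.float64(3.0480594593542376)), (np.float64(21.580062214730276), np.float64(91.88821168099565)), (np.float64(21.176491101787093), np.float64(99.11212942658315))]
[[ 433.4   70.8   72. ]
 [ 750.8   93.4   72. ]
 [ 764.1  -83.2   72. ]
 [ 445.7 -106.    72. ]] [598.53552555  -6.26084164  72.        ] [598.6  -6.2 319.2 177.2   4.1]
L 0 [-0.00467879  0.69113962 -0.0566582   1.67783748  0.05165789  0.77407143
  1.53784706]
L 3.141592653589793 [-0.4377527   0.82245236  0.76961199  1.70144683 -0.69947515  0.91416177
 -0.89882769]
B 0 [ 0.48069689  0.70783432 -0.09385095  1.63615658  0.08491051  0.80158354
  2.00823132]
B 3.141592653589793 [ 0.06724027  0.81356953  0.69328349  1.65929155 -0.63162493  0.90523885
 -0.47334724]
```

Run:
```python
from h import *
import pickle
y=r(3)+np.pi/2;yb=r(5)+np.pi/2;L=(600.4,-23.2);B=(538,-296)
movep([*L,220],rot(y))
pick(L,y,14,180,.5,80)
place(B,yb,88,180,.4,3)
line_to([538,-245,330],rot(yb),300)
movep([535,-240,330],rot(r(5)));hold(.2)
c=capture("wrist");pickle.dump(c,open("c3.pkl","wb"));cv2.imwrite("pics/lid.png",cv2.resize(c["img"][100:320,120:450,::-1],None,fx=2.4,fy=2.4,interpolation=cv2.INTER_CUBIC));print(observe()["time"])
```

```text
pick 32.525 width 0.22566861251839349 0.22950828333922632 held Fz -3.3237675899439774
placed at z 88.5 expected 88 t 37.4
39.5333
```

View pics/lid.png

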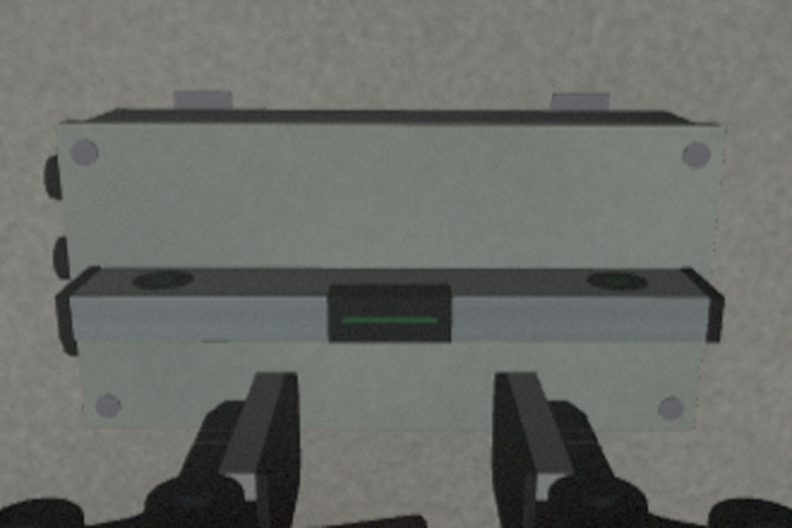

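Run:
```python
from h import *
import pickle
c=pickle.load(open("c3.pkl","rb"))
f=lambda q,z:ray(c,np.array(q)/2.4+[120,100],z)
S=f([(85,152),(697,155),(671,408),(108,406)],80);print("screws",S.mean(0),np.degrees(np.arctan2(*(S[1]-S[0])[1::-1])),np.degrees(np.arctan2(*(S[2]-S[3])[1::-1])))
b=f([(329,296),(451,296),(451,341),(329,341)],124);print("bezel",b.mean(0),b.round(1))
e=f([(100,268),(688,268)],80);m=e.mean(0);v=e[1]-e[0];n=np.array([v[1],-v[0],0])/np.linalg.norm(v);print("base",np.linalg.norm(v),np.degrees(np.arctan2(v[1],v[0])),m+10*n)
```

```text
screws [ 537.19639557 -296.09097076   80.        ] 4.708060456481678 4.776257335043385
bezel [ 537.36626313 -296.55143356  124.        ] [[ 511.2 -288.8  124. ]
 [ 561.9 -284.3  124. ]
 [ 564.  -304.3  124. ]
 [ 512.5 -308.8  124. ]]
base 273.7156978579863 4.994186259402827 [ 539.03158611 -297.35431953   80.        ]
```

Run:
```python
from h import *
movep([500,290,205],rot(MY))
for n in "BTS":
    xy,yaw,k=TR[n]
    pick(matp(k),MY,45.5,205)
    place(xy,yaw,94.5,205)
line_to([590,45,330],rot(r(4)),350);hold(.3)
c=capture("wrist");cv2.imwrite("pics/end.png",c["img"][:,:,::-1])
t=capture("top");cv2.imwrite("pics/top9.png",t["img"][:,:,::-1])
import pickle;pickle.dump(c,open("c4.pkl","wb"));print(observe()["time"])
```

```text
pick 43.75 width 0.15234795178678315 0.15189053433247474 held Fz -2.4657205390237364
placed at z 95.0 expected 94.5 t 48.95
pick 51.95 width 0.15106113085306902 0.1523682283624678 held Fz -4.499049515846787
placed at z 94.5 expected 94.5 t 57.4583
pick 60.5 width 0.1514400063503351 0.15344301773087463 held Fz -2.3879072875935856
placed at z 94.5 expected 94.5 t 66.0583
67.075
```

View pics/end.png

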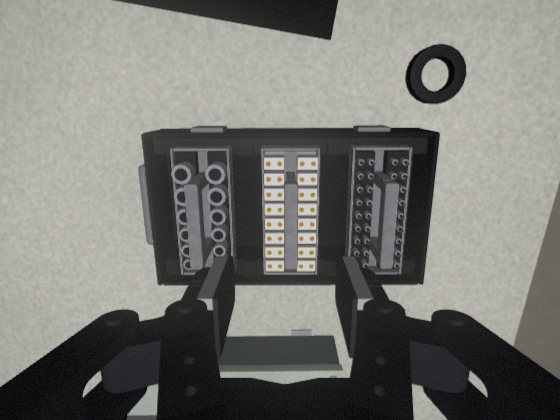

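View pics/top9.png

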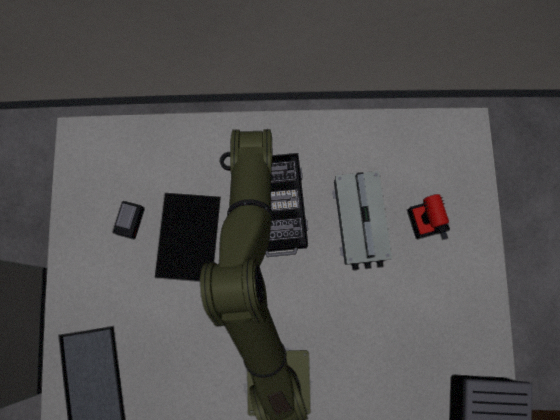

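The end views show all three trays level in their own seats, with the sockets at (203,210), the terminals at (291,211) and the bits at (381,211). The level is still centred on the lid, and the driver, battery and tape have not moved. I'm handing the job in.

```bash
python3 -c "
from cell import *
print(job_done())"
```

```text
the job is handed in; nothing more can be done
None
```

The job is handed in, at about 67 s of the 147 s allowed: the level stands on its sole in the middle of the lid, lengthways along the box, all three trays are back down in their own seats, and the driver, battery and tape are where they were.

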